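Switch on an opened projector unit by unit

ROBOT

A 6-joint arm with a two-finger parallel gripper is mounted at the origin on the work surface. World frame = base frame: x ahead of the robot, y to its left, z up, the work surface at z = 0. Lengths are in m, angles in rad, forces in N, time in s.
With the tool pointing down it reaches from about 0.375 to 0.9 m from the base axis. Payload 3.1 kg.
Tool frame: the origin (TCP) lies at the very end of the fingers, on their centre line; the grasp point (between the pads) lies 19 mm behind it; z points along the fingers, y is the direction in which the jaws open and shut (so a half turn about z gives the same grasp; the last joint's range is limited). The gripper opens to 87 mm and grips with 3 to 60 N. Pads are 19 mm wide; open, the fingers measure 117 mm over their backs; the gripper's body (75 mm by 190 mm) begins 51 mm behind the grasp point.
Start: joints at [1.008, 0.527, 1.433, -0, 1.181, -0.178], TCP at [0.235, 0.579, 0.223] pointing down, gripper open.
Joint ranges: [-3.08, 3.08], [-0.75, 2.2], [0.22, 2.44], [-1.43, 4.57], [0, 2.65], [-2.85, 2.85]. Speed limits (rad/s): [2.79, 2.79, 3.14, 3.14, 3.14, 3.14].

INTERFACE

Orientations are given as a unit quaternion [x, y, z, w].
In Python, from rig import robot gives the robot as it stands. The module is installed in compiled form; this text tells all that it offers.
- The arm moves only by the tool carry_out, never from a script. Its argument "series" is a list of rows, each a list of 7 numbers: the shift along the tool's x, y, z in mm, then the turn, a rotation vector about the tool's x, y, z in degrees, then the gripper command: -1 is shut, 1 is fully open, values between are in proportion. In form: [[tx, ty, tz, rx, ry, rz, claw], ...]. A call has 1 to 8 rows; each row is the pose to reach, as a shift and turn from the pose measured when the call began, along the tool's axes at that moment; what a row does not reach only later rows make up. A row lasts 1/8 s, in which the tool goes at most 62.5 mm and 10.7 degrees, less where a joint would pass 70% of its speed; a pose out of reach is approached as far as the arm can. A call with a gripper value outside its range is refused whole. The fingers move at their own pace and stop on an object; "force" is the grip in N (left out, the last holds). Time passes only in rows, so rows that repeat a pose let the fingers close. It gives the time, the measured TCP pose, the force and the opening at its end, in the units of the state.
- robot.get_obs(): the state, without advancing time (a new reading comes with each control period).
- robot.camera(name): name is "scene" or "top"; returns a dict with "pixels" (400x640x3 uint8, red, green, blue), "fx", "fy", "cx", "cy" (pixels), "position" and "attitude" of the camera in the world. Camera axes: x right, y down, z forward; pixel columns grow to the right and rows downward; lengths in m; the calibration is good to about 2 mm. A picture is of the moment at which its call begins. There is no depth.
- robot.hand_in(): hands the job in, once; it reports no verdict.
The state is a dict: "time": time; "q": joint angles; "joint_velocities": joint speeds; "joint_torque": joint torques, N m; "position": TCP position; "tool_rot": TCP orientation; "ft_force": force on the tool from outside, world axes, zero at the start; "moment": the same for the moment, N m; "grip_width": finger opening in m.
Only numpy, scipy, OpenCV 4.12 (cv2) and the standard library are available. Lean on these libraries where they do the work, as an engineer would, in place of code of your own. Each camera call takes 0.05 s, during which the arm holds its last target.

TASK

Power up the opened projector in the safe order: with a fingertip, lightly tap down the key of the transformer, then the key of the fan, and last the key of the lamp house, each far enough that it switches on, with a light touch and never a hard shove. Leave the slide changer switched off. Lift and shift nothing: the units in the tray and the things lying around it stay where they are.

Things in the scene. Friction and masses are not known exactly. Their poses are not given: they have to be found in the camera images.
- chassis: The opened projector's chassis: a low grey metal tray 310 x 255 mm, rim 20 mm high, walls 8 mm and floor 8 mm thick, fixed to the table. Origin: centre of its underside on the table; x along the 310 mm. Four units stand in it, two by two (pitch about 145 mm along x, 115 mm along y), in any arrangement, all with about the tray's heading (up to 10 degrees off).
- transformer: The transformer: a dark laminated steel block 66 x 34 x 52 mm with a copper winding bulging out on both sides, 75 mm overall with its top 58 mm above the origin; the heaviest unit, about 0.75 kg. It stands loose on a 112 x 76 x 6 mm aluminium base plate (origin: centre of the plate's underside; x along the 112 mm, z up). At the plate's -x end (37 mm from the origin) a grey pod 34 x 42 mm, its top 62 mm above the origin, carries the unit's power key.
- transformer_key_top (a point): Centre of the top face of the transformer's power key: a round black mushroom key, cap 25 mm across and 6 mm thick on a 17 mm stem, its top 27 mm above its pod when off; the point moves with the cap. Nothing else on the unit is higher. The cap is springy (about 1.5 N per mm, up to 9 mm), so it gives about 2 mm before the stem starts to move, and softens the stop.
- transformer_key (a joint): How far the stem of the transformer's key is pressed down, in m: 0 to 0.0015 = off (as found), on from 0.005, stop at 0.012. About 3 N moves the stem, and it stays where it is left; only the cap springs back up by its 2 mm. Pressing the cap down 10 to 14 mm in all is ample; pushing it with more than 20 N is too hard.
- fan: The cooling fan: a flat black square frame 72 x 72 x 30 mm with a round opening of seven grey blades around a hub, top 38 mm above the origin; about 0.35 kg. It stands loose on a 112 x 76 x 6 mm aluminium base plate (origin: centre of the plate's underside; x along the 112 mm, z up). At the plate's -x end (37 mm from the origin) a grey pod 34 x 42 mm, its top 46 mm above the origin, carries the unit's power key.
- fan_key_top (a point): Centre of the top face of the fan's power key: a round black mushroom key, cap 25 mm across and 6 mm thick on a 17 mm stem, its top 27 mm above its pod when off; the point moves with the cap. Nothing else on the unit is higher. The cap is springy (about 1.5 N per mm, up to 9 mm), so it gives about 2 mm before the stem starts to move, and softens the stop.
- fan_key (a joint): How far the stem of the fan's key is pressed down, in m: 0 to 0.0015 = off (as found), on from 0.005, stop at 0.012. About 3 N moves the stem, and it stays where it is left; only the cap springs back up by its 2 mm. Pressing the cap down 10 to 14 mm in all is ample; pushing it with more than 20 N is too hard.
- lamphouse: The lamp house: a plain metal box 62 x 60 x 58 mm with five dark vent slots across its roof and a round glass port in its +x side, top 64 mm above the origin; about 0.5 kg. It stands loose on a 112 x 76 x 6 mm aluminium base plate (origin: centre of the plate's underside; x along the 112 mm, z up). At the plate's -x end (37 mm from the origin) a grey pod 34 x 42 mm, its top 70 mm above the origin, carries the unit's power key.
- lamphouse_key_top (a point): Centre of the top face of the lamp house's power key: a round black mushroom key, cap 25 mm across and 6 mm thick on a 17 mm stem, its top 27 mm above its pod when off; the point moves with the cap. Nothing else on the unit is higher. The cap is springy (about 1.5 N per mm, up to 9 mm), so it gives about 2 mm before the stem starts to move, and softens the stop.
- lamphouse_key (a joint): How far the stem of the lamp house's key is pressed down, in m: 0 to 0.0015 = off (as found), on from 0.005, stop at 0.012. About 3 N moves the stem, and it stays where it is left; only the cap springs back up by its 2 mm. Pressing the cap down 10 to 14 mm in all is ample; pushing it with more than 20 N is too hard.
- changer: The slide changer: a toothed black wheel 70 mm across lying flat on top of a steel motor, with a brass hub; top 54 mm above the origin; about 0.4 kg. It stands loose on a 112 x 76 x 6 mm aluminium base plate (origin: centre of the plate's underside; x along the 112 mm, z up). At the plate's -x end (37 mm from the origin) a grey pod 34 x 42 mm, its top 56 mm above the origin, carries the unit's power key.
- changer_key_top (a point): Centre of the top face of the slide changer's power key: a round black mushroom key, cap 25 mm across and 6 mm thick on a 17 mm stem, its top 27 mm above its pod when off; the point moves with the cap. Nothing else on the unit is higher. The cap is springy (about 1.5 N per mm, up to 9 mm), so it gives about 2 mm before the stem starts to move, and softens the stop.
- changer_key (a joint): How far the stem of the slide changer's key is pressed down, in m: 0 to 0.0015 = off (as found), on from 0.005, stop at 0.012. About 3 N moves the stem, and it stays where it is left; only the cap springs back up by its 2 mm. Pressing the cap down 10 to 14 mm in all is ample; pushing it with more than 20 N is too hard.
- magazine: Bystander: a loose black slide magazine, 200 x 70 x 50 mm, lying beside the chassis on its +y side. Origin: centre of its underside; x along its length.
- screwdriver: Bystander: a loose screwdriver with a yellow handle, 170 mm long, lying beside the chassis on its -y side. Origin: below its middle; x along it, tip to +x.
- lens: Bystander: a loose black lens barrel with a silver band, 58 mm across, 55 mm high, standing on the table beside the chassis on its -y side. Origin: centre of its underside.
Mind the look-alikes: they are no part of the job. Leave any blue look-alike of the lamphouse alone.

How it is judged:
By the outcome, as a careful person would: the job done as asked, in the order asked, and still so for the second after the job is handed in, with the robot touching nothing.
It also fails if it takes over 43 s, if anything falls off the work surface, if the arm or the gripper's body presses on something with over 40 N, if the wrist force passes 120 N, or if a joint passes its speed limit or range.

## Working session

There is one attempt and no reset: what is moved stays moved. The work goes in short steps, Python scripts to look and compute and a tool call to move; the robot and the scene stay as the last step left them, time stands still between calls to the robot, and variables do not carry over. Pictures are saved under pics/ and viewed, and the job is handed in when it is done.

Besides the shell and the picture viewer there is one more tool, called after "Emit:" in YAML: its name, and indented under it one key for each argument. carry_out: Moves the arm, as the interface text tells. Its arguments: {"type":"object","properties":{"series":{"type":"array"},"force":{"type":"number"}},"required":["series"]}

```bash
mkdir -p pics; python3 - <<'E'
from rig import robot
import cv2,json
o=robot.get_obs();print({k:o[k] for k in("time","position","tool_rot","ft_force","grip_width")})
for n in("scene","top"):
    c=robot.camera(n);cv2.imwrite(f"pics/{n}0.png",c["pixels"][:,:,::-1]);print(n,[c[k] for k in("fx","fy","cx","cy","position","attitude")])
E
```

```text
{'time': 0.0, 'position': array([0.23419089, 0.57868852, 0.22154942]), 'tool_rot': array([ 1.91213472e-01,  9.81547875e-01, -1.01100131e-03, -3.93577441e-04]), 'ft_force': array([-0.10778988, -0.63600155, -0.81602073]), 'grip_width': 0.08708882554935385}
scene [451.9279832796673, 451.9279832796673, 327.15604066946247, 194.70601016363076, array([1.21837921, 0.22507134, 0.96878018]), array([ 0.55482331,  0.77096534, -0.24862883, -0.18965033])]
top [411.4547394431641, 411.4547394431641, 323.8671462871314, 202.13504448126992, array([0.48593497, 0.05777337, 0.95822584]), array([ 0.70840298, -0.70207505,  0.05540417, -0.04675705])]
```

View pics/scene0.png

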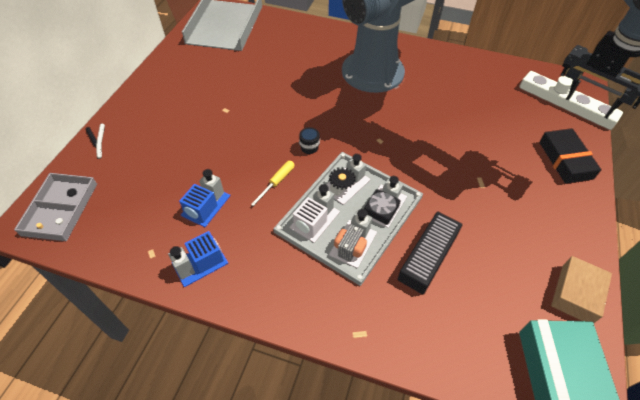

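View pics/top0.png

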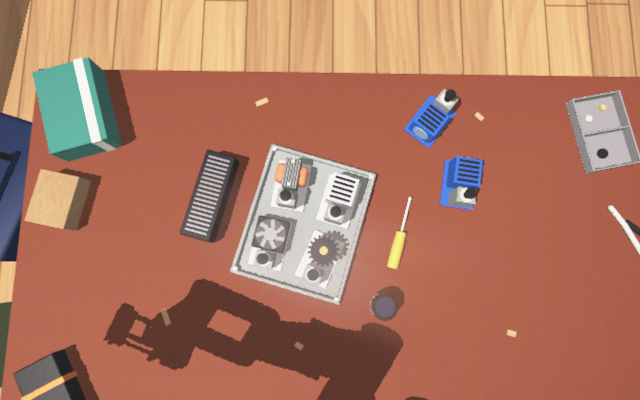

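The top view shows the tray at about (305,225). Candidate keys in it are the transformer (286,196), fan (263,258), white lamp house (336,212) and changer (313,274). Two blue look-alikes, outside the tray, have keys at (450,96) and (469,195). Next is a close crop and the measurement.

```bash
python3 - <<'E'
import cv2,numpy as np
a=cv2.imread("pics/top0.png")[140:305,225:380];b=cv2.imread("pics/scene0.png")[145:285,270:430]
a=cv2.resize(a,None,fx=3.6,fy=3.6,interpolation=cv2.INTER_CUBIC);b=cv2.resize(b,None,fx=5,fy=5,interpolation=cv2.INTER_CUBIC)[:600]
cv2.imwrite("pics/cropT.png",a);cv2.imwrite("pics/cropS.png",b[:,:800])
E
```

```text
(no output)
```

View pics/cropT.png

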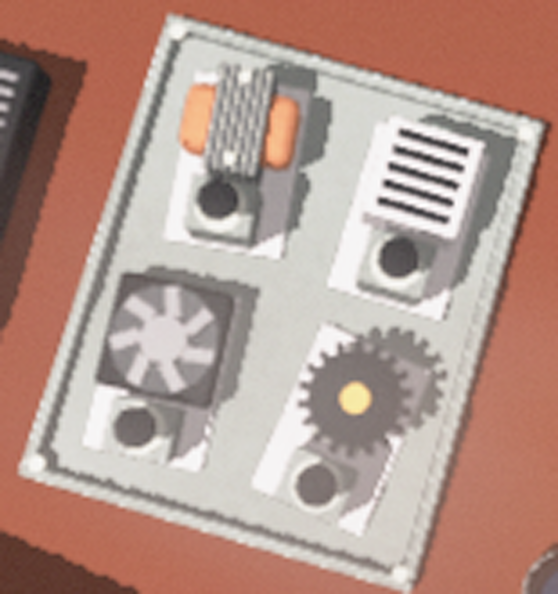

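View pics/cropS.png

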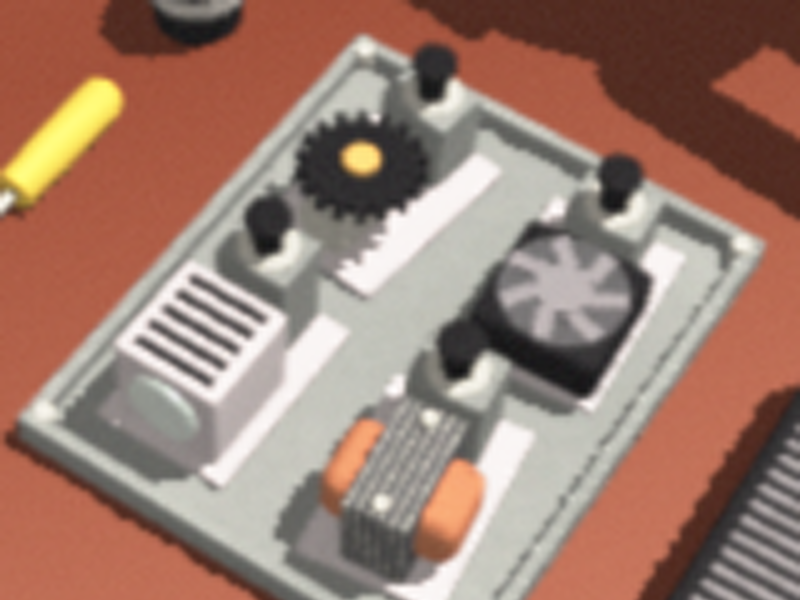

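The crop confirms the layout. The copper-wound block is the transformer, the bladed frame is the fan, the white slotted box is the lamp house and the toothed wheel is the changer. The keys sit on the robot-facing side of each unit.

```bash
cat > h.py <<'E'
import numpy as np,cv2
from scipy.spatial.transform import Rotation as R
def ray(c,u,v):
    d=R.from_quat(c["attitude"]).apply([(u-c["cx"])/c["fx"],(v-c["cy"])/c["fy"],1]);return np.array(c["position"]),d
def onplane(c,u,v,z):
    p,d=ray(c,u,v);return p+d*(z-p[2])/d[2]
def proj(c,P):
    q=R.from_quat(c["attitude"]).inv().apply(np.array(P)-c["position"]);return np.array([c["fx"]*q[0]/q[2]+c["cx"],c["fy"]*q[1]/q[2]+c["cy"]])
def tri(c1,u1,c2,u2):
    p,d=ray(c1,*u1);q,e=ray(c2,*u2);d/=np.linalg.norm(d);e/=np.linalg.norm(e)
    s=np.linalg.lstsq(np.c_[d,-e],q-p,rcond=None)[0];a=p+s[0]*d;b=q+s[1]*e;return (a+b)/2,np.linalg.norm(a-b)
E
python3 - <<'E'
from rig import robot
from h import *
T=robot.camera("top");S=robot.camera("scene")
up=8
g=cv2.cvtColor(T["pixels"],cv2.COLOR_RGB2GRAY)
K={"T":((285.0,195.0),.097,(362,211)),"F":((262.3,258),.081,(394,178)),"L":((336,211.2),.105,(323.6,187)),"C":((313,274),.091,(357,156))}
for n,(p,z,s) in K.items():
    x0,y0=int(p[0])-10,int(p[1])-10
    w=cv2.resize(g[y0:y0+21,x0:x0+21],None,fx=up,fy=up,interpolation=cv2.INTER_CUBIC)
    m=(w<100).astype(np.uint8)
    cs,_=cv2.findContours(m,cv2.RETR_EXTERNAL,cv2.CHAIN_APPROX_NONE)
    cc=cv2.HoughCircles(cv2.GaussianBlur(w,(0,0),4),cv2.HOUGH_GRADIENT,1,200,param1=60,param2=8,minRadius=int(4.3*up),maxRadius=int(7.5*up))
    u=cc[0,0]; uv=((u[0]+.5)/up-.5+x0,(u[1]+.5)/up-.5+y0)
    P=onplane(T,*uv,z)
    t,gap=tri(T,uv,S,s)
    print(n,np.round(uv,2),"r mm",u[2]/up/T["fx"]*(.958-z)*1000,"P",P.round(4),"proj scene",proj(S,P).round(1),"tri",t.round(4),gap.round(4))
# tray corners on rim
for c in [(274,147.5),(370.5,175.5),(336,299),(235.5,268.5)]: print(onplane(T,*c,.02).round(4))
# annotate
im=cv2.resize(S["pixels"][145:265,270:430,::-1],None,fx=5,fy=5,interpolation=cv2.INTER_CUBIC)
cv2.imwrite("pics/x.png",im)
E
```

```text
T [284.88 194.75] r mm 11.53532 P [0.6264 0.1304 0.097 ] proj scene [361.7 212.9] tri [0.6253 0.1301 0.1032] 0.0004
F [261.5  258.38] r mm 11.456606 P [0.4926 0.1781 0.081 ] proj scene [393.8 179.8] tri [0.4925 0.1774 0.0877] 0.0004
L [335.12 211.38] r mm 11.194913 P [0.591  0.0241 0.105 ] proj scene [323.4 187.6] tri [0.5906 0.0244 0.1072] 0.0004
C [312.38 274.5 ] r mm 11.747403 P [0.4602 0.0703 0.091 ] proj scene [356.4 157.3] tri [0.4602 0.0708 0.0965] 0.0013
[0.751  0.1649 0.02  ]
[ 0.6864 -0.0613  0.02  ]
[0.4047 0.018  0.02  ]
[0.4701 0.244  0.02  ]
```

```bash
cat >> h.py <<'E'
def shift(o,target):
    return R.from_quat(o["tool_rot"]).inv().apply(np.array(target)-o["position"])*1000
E
python3 - <<'E'
from rig import robot
from h import *
o=robot.get_obs()
print(shift(o,[.626,.1302,.16]).round(1), shift(o,[.626,.1302,.2]).round(1),o["q"].round(2),o["time"])
E
```

```text
[-531.5 -268.8   62.2] [-531.5 -268.9   22.2] [ 1.01  0.53  1.43 -0.    1.18 -0.18] 0.2
```

Emit:
carry_out:
  series:
    - [-30,-15,0,0,0,0,-1]
    - [-65,-33,0,0,0,0,-1]
    - [-105,-53,0,0,0,0,-1]
    - [-145,-73,0,0,0,0,-1]
    - [-185,-93,0,0,0,0,-1]
    - [-225,-114,0,0,0,0,-1]
    - [-265,-134,0,0,0,0,-1]
    - [-300,-152,0,0,0,0,-1]
  force: 10

```text
time: 1.2
position: [0.4563, 0.3241, 0.222]
tool_rot: [0.191, 0.981, -0.001, -0.0]
ft_force: [-0.4, -0.0, 0.3]
grip_width: 0.0147
```

```bash
python3 - <<'E'
from rig import robot
from h import *
o=robot.get_obs()
print(shift(o,[.626,.1302,.13]).round(1),R.from_quat(o["tool_rot"]).as_matrix().round(3),o["q"].round(2),o["time"])
E
```

```text
[-230.2 -115.8   92.1] [[-0.927  0.376 -0.001]
 [ 0.376  0.927 -0.001]
 [ 0.    -0.001 -1.   ]] [ 0.42  0.44  1.6  -0.    1.1  -0.77] 1.2
```

Emit:
carry_out:
  series:
    - [-40,-20,0,0,0,0,-1]
    - [-85,-43,10,0,0,0,-1]
    - [-130,-65,25,0,0,0,-1]
    - [-170,-86,40,0,0,0,-1]
    - [-205,-103,55,0,0,0,-1]
    - [-230,-116,70,0,0,0,-1]
    - [-230,-116,82,0,0,0,-1]
    - [-230,-116,82,0,0,0,-1]

```text
time: 2.2
position: [0.6238, 0.1308, 0.1385]
tool_rot: [0.191, 0.982, -0.001, -0.002]
ft_force: [-1.2, 0.6, -0.5]
grip_width: 0.0006
```

```bash
python3 - <<'E'
from rig import robot
from h import *
o=robot.get_obs()
print(shift(o,[.626,.1302,.097]).round(1),o["position"],o["ft_force"],o["time"])
S=robot.camera("scene");T=robot.camera("top")
print(proj(S,o["position"]),proj(T,o["position"]))
im=cv2.resize(S["pixels"][145:265,270:430,::-1],None,fx=5,fy=5,interpolation=cv2.INTER_CUBIC)
cv2.imwrite("pics/s1.png",im)
E
```

```text
[-2.5  0.4 41.5] [0.62376667 0.13078381 0.13853799] [-1.24946745  0.59335213 -0.48742387] 2.2
[363.62336884 201.69718489] [283.0135152  192.70006607]
```

View pics/s1.png

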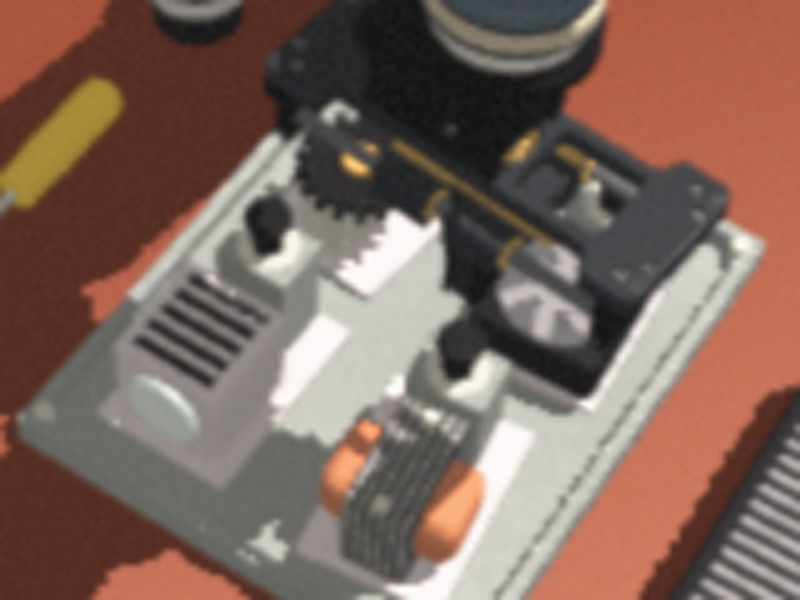

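The scene crop shows the shut fingertips at about (465,280), just above the transformer key (460,340). The lamp house, fan and changer are untouched. Next I descend gently to find contact.

Emit:
carry_out:
  series:
    - [-2.5,0.5,8,0,0,0,-1]
    - [-2.5,0.5,20,0,0,0,-1]
    - [-2.5,0.5,30,0,0,0,-1]
    - [-2.5,0.5,35,0,0,0,-1]
    - [-2.5,0.5,37,0,0,0,-1]
    - [-2.5,0.5,37,0,0,0,-1]

```text
time: 3.05
position: [0.6273, 0.1308, 0.1031]
tool_rot: [0.191, 0.982, -0.001, -0.001]
ft_force: [0.4, -0.3, 0.1]
grip_width: 0.0004
```

Emit:
carry_out:
  series:
    - [0,0,2,0,0,0,-1]
    - [0,0,4,0,0,0,-1]
    - [0,0,6,0,0,0,-1]
    - [0,0,6,0,0,0,-1]

```text
time: 3.55
position: [0.6271, 0.1307, 0.0969]
tool_rot: [0.191, 0.982, -0.001, -0.001]
ft_force: [-0.1, -0.6, 0.3]
grip_width: 0.0006
```

Emit:
carry_out:
  series:
    - [0,0,1,0,0,0,-1]
    - [0,0,2,0,0,0,-1]
    - [0,0,3,0,0,0,-1]
    - [0,0,3,0,0,0,-1]

```text
time: 4.05
position: [0.6273, 0.1308, 0.0942]
tool_rot: [0.191, 0.982, -0.001, -0.001]
ft_force: [0.2, 0.1, 3.0]
grip_width: 0.0003
```

Emit:
carry_out:
  series:
    - [0,0,1,0,0,0,-1]
    - [0,0,2,0,0,0,-1]
    - [0,0,3,0,0,0,-1]
    - [0,0,3,0,0,0,-1]

```text
time: 4.55
position: [0.6273, 0.1307, 0.0911]
tool_rot: [0.191, 0.982, -0.001, -0.001]
ft_force: [-0.7, 0.3, 2.9]
grip_width: 0.0005
```

The key pushes back with 3 N from about z = 0.0962, which matches the expected 0.097 height. I'll press to about 12 mm in all.

Emit:
carry_out:
  series:
    - [0,0,1.5,0,0,0,-1]
    - [0,0,3,0,0,0,-1]
    - [0,0,4.5,0,0,0,-1]
    - [0,0,6,0,0,0,-1]
    - [0,0,6,0,0,0,-1]

```text
time: 5.18
position: [0.6273, 0.1307, 0.0849]
tool_rot: [0.191, 0.982, -0.001, -0.001]
ft_force: [-0.6, 0.3, 2.4]
grip_width: 0.0003
```

Emit:
carry_out:
  series:
    - [0,0,-2,0,0,0,-1]
    - [0,0,-8,0,0,0,-1]
    - [0,0,-20,0,0,0,-1]
    - [0,0,-35,0,0,0,-1]
    - [0,0,-50,0,0,0,-1]
    - [0,0,-55,0,0,0,-1]

```text
time: 5.92
position: [0.6284, 0.1308, 0.1419]
tool_rot: [0.191, 0.982, -0.0, 0.001]
ft_force: [0.0, -0.6, -0.8]
grip_width: 0.0007
```

```bash
python3 - <<'E'
from rig import robot
from h import *
o=robot.get_obs()
print(shift(o,[.4925,.178,.11]).round(1),o["position"],o["ft_force"],o["time"])
E
```

```text
[143.7  -7.2  31.7] [0.62841913 0.13083362 0.14190212] [ 0.01968653 -0.57808374 -0.81617738] 5.925
```

Emit:
carry_out:
  series:
    - [35,-2,0,0,0,0,-1]
    - [75,-4,0,0,0,0,-1]
    - [115,-6,0,0,0,0,-1]
    - [143.5,-7,5,0,0,0,-1]
    - [143.5,-7,20,0,0,0,-1]
    - [143.5,-7,35,0,0,0,-1]
    - [143.5,-7,42,0,0,0,-1]
    - [143.5,-7,42,0,0,0,-1]

```text
time: 6.92
position: [0.4932, 0.1776, 0.0986]
tool_rot: [0.191, 0.982, -0.0, 0.0]
ft_force: [0.1, 0.3, 0.2]
grip_width: 0.0005
```

```bash
python3 - <<'E'
from rig import robot
from h import *
o=robot.get_obs()
print(shift(o,[.4925,.178,.081]).round(1),o["position"],o["ft_force"],o["time"])
T=robot.camera("top");S=robot.camera("scene")
K={"T":(285.0,195.0),"F":(262.3,258),"L":(336,211.2),"C":(313,274)}
a=cv2.resize(T["pixels"][140:300,225:380,::-1],None,fx=2.5,fy=2.5,interpolation=cv2.INTER_CUBIC)
b=cv2.resize(S["pixels"][145:285,270:430,::-1],None,fx=2.5,fy=2.5,interpolation=cv2.INTER_CUBIC)
b=cv2.copyMakeBorder(b,0,50,0,0,0)
cv2.imwrite("pics/s2.png",np.hstack([a,b[:a.shape[0]]]))
E
```

```text
[ 0.8  0.1 17.6] [0.49323531 0.17762968 0.0986044 ] [0.14012093 0.33723979 0.23189411] 6.925
```

View pics/s2.png

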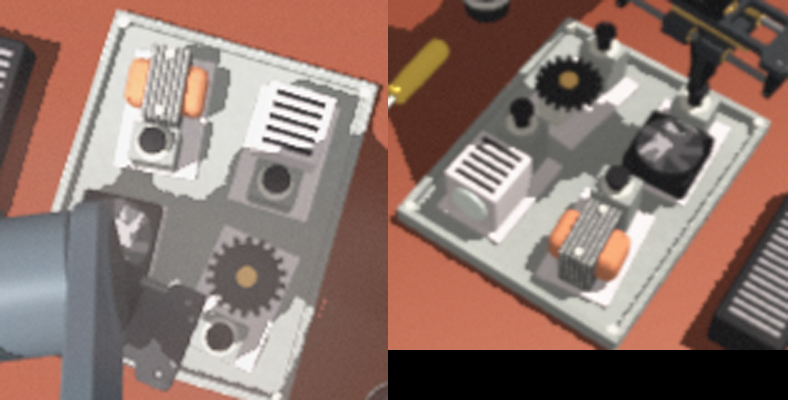

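The transformer key at right-panel (618,180) now sits visibly lower and nothing has moved. The fingertip is over the fan key (697,100).

Emit:
carry_out:
  series:
    - [0,0,5,0,0,0,-1]
    - [0,0,10,0,0,0,-1]
    - [0,0,14,0,0,0,-1]
    - [0,0,16,0,0,0,-1]
    - [0,0,16,0,0,0,-1]

```text
time: 7.65
position: [0.4934, 0.1778, 0.0833]
tool_rot: [0.191, 0.982, -0.0, 0.001]
ft_force: [0.3, -1.3, 0.6]
grip_width: 0.0005
```

Emit:
carry_out:
  series:
    - [0,0,1.5,0,0,0,-1]
    - [0,0,3,0,0,0,-1]
    - [0,0,4.5,0,0,0,-1]
    - [0,0,6,0,0,0,-1]
    - [0,0,6,0,0,0,-1]

```text
time: 8.28
position: [0.4935, 0.1779, 0.0774]
tool_rot: [0.191, 0.982, -0.0, 0.001]
ft_force: [-0.7, 0.2, 2.8]
grip_width: 0.0003
```

Emit:
carry_out:
  series:
    - [0,0,1.5,0,0,0,-1]
    - [0,0,3,0,0,0,-1]
    - [0,0,4.5,0,0,0,-1]
    - [0,0,6,0,0,0,-1]
    - [0,0,7.5,0,0,0,-1]
    - [0,0,8.5,0,0,0,-1]
    - [0,0,8.5,0,0,0,-1]

```text
time: 9.15
position: [0.4935, 0.1779, 0.0687]
tool_rot: [0.191, 0.982, -0.0, 0.001]
ft_force: [-0.7, 0.7, 2.7]
grip_width: 0.0007
```

Emit:
carry_out:
  series:
    - [0,0,-2,0,0,0,-1]
    - [0,0,-8,0,0,0,-1]
    - [0,0,-20,0,0,0,-1]
    - [0,0,-35,0,0,0,-1]
    - [0,0,-55,0,0,0,-1]
    - [0,0,-70,0,0,0,-1]
    - [0,0,-75,0,0,0,-1]

```text
time: 10.02
position: [0.4941, 0.1781, 0.1453]
tool_rot: [0.191, 0.982, 0.0, 0.002]
ft_force: [-0.3, 0.9, -0.6]
grip_width: 0.0004
```

```bash
python3 - <<'E'
from rig import robot
from h import *
o=robot.get_obs()
print(shift(o,[.591,.0242,.112]).round(1),o["position"],o["ft_force"],o["time"])
E
```

```text
[-147.4 -106.3   33.8] [0.49408367 0.17805826 0.14529941] [-0.3299537   0.9389851  -0.59773995] 10.025
```

Emit:
carry_out:
  series:
    - [-25,-18,0,0,0,0,-1]
    - [-60,-43,0,0,0,0,-1]
    - [-95,-68,0,0,0,0,-1]
    - [-125,-90,0,0,0,0,-1]
    - [-147.5,-106.5,2,0,0,0,-1]
    - [-147.5,-106.5,12,0,0,0,-1]
    - [-147.5,-106.5,24,0,0,0,-1]
    - [-147.5,-106.5,24,0,0,0,-1]

```text
time: 11.02
position: [0.5887, 0.0253, 0.12]
tool_rot: [0.191, 0.982, 0.0, -0.0]
ft_force: [0.3, -0.2, -0.2]
grip_width: 0.0003
```

```bash
python3 - <<'E'
from rig import robot
from h import *
o=robot.get_obs()
print(shift(o,[.591,.0242,.105]).round(1),o["position"],o["ft_force"],o["time"])
T=robot.camera("top");S=robot.camera("scene")
a=cv2.resize(T["pixels"][140:300,225:380,::-1],None,fx=2.5,fy=2.5,interpolation=cv2.INTER_CUBIC)
b=cv2.resize(S["pixels"][145:285,270:430,::-1],None,fx=2.5,fy=2.5,interpolation=cv2.INTER_CUBIC)
b=cv2.copyMakeBorder(b,0,50,0,0,0)
cv2.imwrite("pics/s3.png",np.hstack([a,b[:a.shape[0]]]))
E
```

```text
[-2.5 -0.2 15. ] [0.58873617 0.02530264 0.12000621] [ 0.30436246 -0.16587407 -0.15576894] 11.025
```

View pics/s3.png

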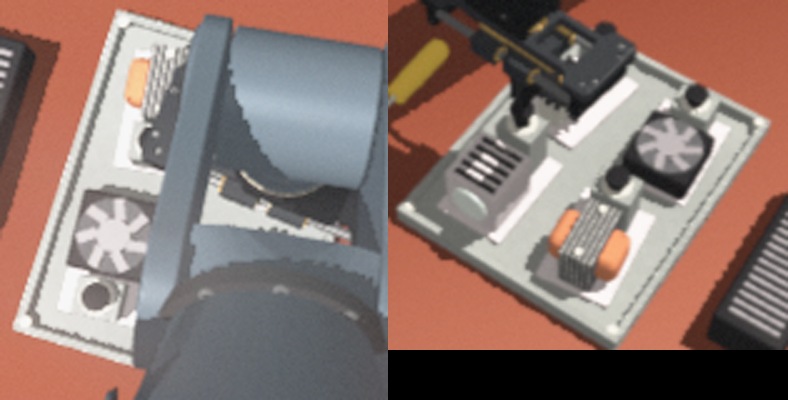

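The fan key (697,97) is now lowered like the transformer key (618,180), and the fingertip is just above the lamp house key (522,105). Next I press that key.

Emit:
carry_out:
  series:
    - [-2.5,0,2,0,0,0,-1]
    - [-2.5,0,7,0,0,0,-1]
    - [-2.5,0,11,0,0,0,-1]
    - [-2.5,0,12,0,0,0,-1]
    - [-2.5,0,12,0,0,0,-1]

```text
time: 11.75
position: [0.5924, 0.0241, 0.1092]
tool_rot: [0.19, 0.982, 0.0, 0.001]
ft_force: [0.6, 0.3, 0.6]
grip_width: 0.0003
```

Emit:
carry_out:
  series:
    - [0,0,1.5,0,0,0,-1]
    - [0,0,3,0,0,0,-1]
    - [0,0,4.5,0,0,0,-1]
    - [0,0,6,0,0,0,-1]
    - [0,0,6,0,0,0,-1]

```text
time: 12.38
position: [0.5924, 0.0241, 0.1033]
tool_rot: [0.19, 0.982, 0.0, 0.001]
ft_force: [-0.1, 1.3, 1.5]
grip_width: 0.0007
```

Contact is at about 0.1045. The target is z of about 0.0925.

Emit:
carry_out:
  series:
    - [0,0,1.5,0,0,0,-1]
    - [0,0,3,0,0,0,-1]
    - [0,0,4.5,0,0,0,-1]
    - [0,0,6,0,0,0,-1]
    - [0,0,7.5,0,0,0,-1]
    - [0,0,9,0,0,0,-1]
    - [0,0,10.5,0,0,0,-1]
    - [0,0,10.5,0,0,0,-1]

```text
time: 13.38
position: [0.5924, 0.0241, 0.0926]
tool_rot: [0.19, 0.982, 0.0, 0.001]
ft_force: [-0.2, -0.3, 3.2]
grip_width: 0.0002
```

Emit:
carry_out:
  series:
    - [0,0,-2,0,0,0,-1]
    - [0,0,-8,0,0,0,-1]
    - [0,0,-20,0,0,0,-1]
    - [0,0,-35,0,0,0,-1]
    - [0,0,-60,0,0,0,-1]
    - [0,0,-90,0,0,0,-1]
    - [0,0,-120,0,0,0,-1]
    - [0,0,-130,0,0,0,-1]

```text
time: 14.38
position: [0.5935, 0.0239, 0.2257]
tool_rot: [0.19, 0.982, 0.0, 0.004]
ft_force: [0.1, -0.4, -0.5]
grip_width: 0.0003
```

Emit:
carry_out:
  series:
    - [25,45,0,0,0,0,-1]
    - [50,90,0,0,0,0,-1]
    - [75,135,0,0,0,0,-1]
    - [95,180,0,0,0,0,-1]
    - [110,220,0,0,0,0,-1]
    - [120,260,0,0,0,0,-1]
    - [130,290,0,0,0,0,-1]
    - [130,290,0,0,0,0,-1]

```text
time: 15.38
position: [0.5805, 0.3436, 0.2245]
tool_rot: [0.189, 0.982, 0.0, 0.003]
ft_force: [0.4, -0.7, 0.1]
grip_width: 0.0003
```

```bash
python3 - <<'E'
from rig import robot
from h import *
T=robot.camera("top");S=robot.camera("scene")
a=cv2.resize(T["pixels"][140:300,225:380,::-1],None,fx=2.5,fy=2.5,interpolation=cv2.INTER_CUBIC)
b=cv2.resize(S["pixels"][145:285,270:430,::-1],None,fx=2.5,fy=2.5,interpolation=cv2.INTER_CUBIC)
b=cv2.copyMakeBorder(b,0,50,0,0,0)
cv2.imwrite("pics/s4.png",np.hstack([a,b[:a.shape[0]]]))
print(robot.get_obs()["position"])
E
```

```text
[0.58064128 0.34109776 0.22467353]
```

View pics/s4.png

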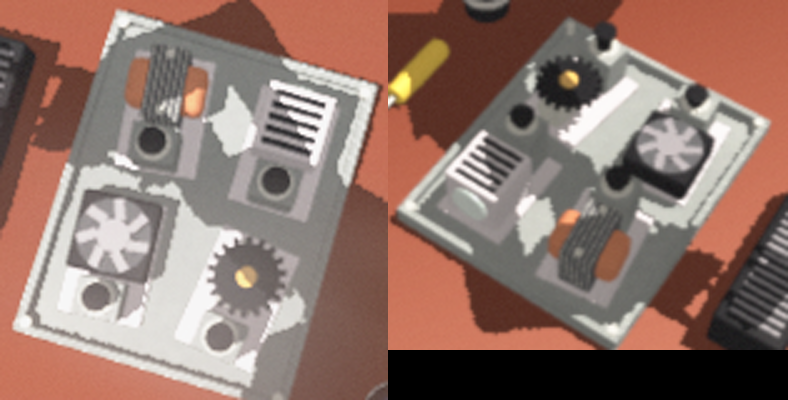

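The lamp house key (521,117), fan key (697,96) and transformer key (618,180) all sit low. The changer key (604,37) is still tall, no unit has shifted, and the arm is clear.

```bash
python3 - <<'E'
from rig import robot
print(robot.hand_in())
E
```

```text
the job is handed in; nothing more can be done
None
```

I pressed the transformer key, then the fan key, then the lamp house key, each about 12 mm down with the shut fingertips. The measured force was about 3 N at the end of each call. I then moved the arm clear and handed the job in at about 15.5 s.

- **Keys:** The last pictures show those three keys lowered and the slide changer's key still up. I judged this from the pictures and the force and height readings, since the key positions themselves are not reported.
- **Contact heights:** The fingertip met the transformer key at about 0.096 m and the lamp house key at about 0.1045 m, against 0.097 and 0.105 expected. On the fan key I only know it lay between 0.083 and 0.077 m, against 0.081 expected.
- **Nothing shifted:** By eye, no unit in the tray had moved. That last close crop left out the blue look-alikes and most of the screwdriver and lens, so I did not check those again at the end. The arm never went near the look-alikes.
- **Disagreement:** A rough two-view check before moving put the key tops 2 to 7 mm higher than the stated sizes. The points I had hand-picked in the scene picture were only approximate, and the contact heights agreed with the stated sizes.

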